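# Clamp an abrasive ring in the sprung bayonet holder

## Robot

A 6-joint arm with a two-finger parallel gripper is mounted at the origin on a cart in front of the work surface, level with it; the furniture and walls round the work are solid. World frame = base frame: x ahead of the robot, y to its left, z up, the work surface at z = 0. Lengths are in m, angles in degrees, forces in N, time in s.
With the tool pointing down it reaches from about 0.4 to 0.825 m from the base axis. Payload 7 kg.
Tool frame: the origin (TCP) lies on the centre line of the jaws, within the pads' length; the fingertips stand 19 mm ahead of it and the grasp point (between the pads) is the TCP (r.tip_extent is the distance from the TCP to the fingertips, in m); z points along the fingers, y is the line along which they close (so a half turn about z gives the same grasp; the last joint's range is limited). The gripper opens to 88 mm and grips with 3 to 60 N. Pads are 19 mm wide; open, the fingers measure 130 mm over their backs; the gripper's body (78 mm by 193 mm) begins 47 mm behind the grasp point.
Start: joints at [79.532, 20.546, 0.682, 0, -70.136, -16.507], TCP at [0.306, 0.602, 0.246] pointing down, gripper open.
Joint ranges: [-176.03, 176.03], [-82.01, 121.73], [-58.28, 71.71], [-173.87, 95.51], [-174.79, -0.11], [-173.66, 173.66]. Speed limits (degrees/s): [136.94, 136.94, 172.46, 180, 180, 180].

## Interface

Orientations are given as [roll, pitch, yaw] about the fixed x, y, z axes, in that order (R = Rz(yaw) Ry(pitch) Rx(roll)).
In Python, from plant import r gives the robot as it stands. The module is installed in compiled form; this text tells all that it offers.
- The arm moves only by the tool jog_arm, never from a script. Its argument "deltas" is a list that holds one entry, the list of rows, each a list of 5 numbers: the opening, from -1 (shut) to 1 (fully open), then the shift along the world's x, y, z in cm, then the turn about the world's z in rad. In form: [[[claw, dx, dy, dz, turn], ...]]. A call has 1 to 8 rows; each row shifts and turns the commanded pose from where the row before left it; what a row does not reach is not made up. A row lasts 1/8 s, in which the tool goes at most 62.5 mm and 10.7 degrees, less where a joint would pass 70% of its speed; a pose out of reach is approached as far as the arm can. A call with a gripper value outside its range is refused whole. The fingers move at their own pace and stop on an object; "force" is the grip in N (left out, the last holds). Time passes only in rows, so rows that do not move let the fingers close. It gives the time, the measured TCP pose, the force, the opening and the grip force at its end, in the units of the state.
- r.get_state(): the state, without advancing time (a new reading comes with each control period).
- r.capture(name): name is "scene" or "top" or "wrist"; returns the picture (480x640x3 uint8, blue, green, red); there is no depth.
- r.camera_info(name): a dict with "fx", "fy", "cx", "cy" (pixels), "view" (4x4, takes a point from world to camera coordinates). Camera axes: x right, y up, looking along -z (the intrinsics and any distortion apply to the point x, -y, -z); pixel columns grow to the right and rows downward; lengths in m; the calibration is good to about 2 mm. A picture is of the moment at which its call begins: read the wrist's pose just before it. camera_info takes no time and is no camera call; for the wrist camera it gives the pose at the moment of the call.
- r.close_job(): hands the job in; it is judged then, once.
The state is a dict: "time_s": time; "joints": joint angles; "qd": joint speeds; "joint_torque": joint torques, N m; "tcp_pos": TCP position; "eef_rot": TCP orientation; "contact_force": force on the tool from outside, world axes, zero at the start; "moment": the same for the moment, N m; "gripper_width": finger opening in m; "gripper_force": force on a finger pad.
Only numpy, scipy, OpenCV 4.12 (cv2) and the standard library are available. Lean on these libraries where they do the work, as an engineer would, in place of code of your own. Each camera call takes 0.05 s, during which the arm holds its last target. There are 200 camera calls.

## Task

Build up the clamping holder on its spindle: first the brown abrasive ring flat on the sprung table, then the brass clamp ring on it, and last the aluminium bayonet cap. Slip the cap's slot over the spindle's cross pin, press it down against the spring, turn it clockwise to its stop and let it rise until the pin sits in its groove, locked and level. Use no more than about 20 N on the parts, never jam or ram them, and leave the other things on the worktop where they are.

Things in the scene. Friction and masses are not known exactly. Their poses are not given: they have to be found in the camera images.
- holder: Fixed holder: grey plate 96 x 96 x 10 mm with a sprung table and a stepped upright steel spindle that does not turn. Origin: centre of the plate's underside, on the spindle axis; z up, x and y along the plate's sides. Spindle: boss 30 mm diameter up to 41 mm above the origin (2 mm top chamfer), then neck 14 mm diameter up to 69 mm, then a cone to 75 mm.
- table_mid (a point): Centre of the top of the holder's unloaded table, 24 mm above the holder's origin: a steel ring 62 mm across, around the boss. It can be pushed straight down 9 mm against a spring (6 N to start it, then 1 N more per mm; the weight of the parts, about 2.5 N, does not move it).
- pin_mid (a point): Middle of the brass cross pin, 61.5 mm above the holder's origin, on the axis. The pin is 5 mm thick, level, and sticks out 14 mm to each side of the axis. It lies somewhere from 0.25 to 1.35 rad counter-clockwise (from above) of the holder's x axis; neither this point's nor the holder's orientation tells which: see it or find it by feel.
- abrasive_ring: Reddish brown abrasive ring, 50 mm outside, bore 32 mm, 12 mm thick, 60 g, lying flat. Origin: centre of its underside; z up. It belongs lowest, on the table around the boss: origin then 24 mm above the holder's.
- clamp_ring: Brass clamp ring, 50 mm outside, bore 32 mm, 14 mm thick, about 100 g, lying flat. Origin: centre of its underside; z up. It belongs on the abrasive ring, around the boss: origin then 36 mm above the holder's, top at 50 mm, 9 mm above the boss.
- cap: Aluminium bayonet cap, 50 mm outside, 14 mm thick, about 90 g, right way up. Origin: centre of its underside; z up. Through its middle go a 17 mm bore for the neck and a slot 8 mm wide, 31 mm long along the cap's x axis for the pin (chamfered 1.5 mm below), with a red block on the rim at each end. With the slot across the pin it sits on the pin, underside 64 mm above the holder's origin.
- cap_top (a point): Centre of the cap's top, 14 mm above its underside. A groove 9 mm wide, 2.5 mm deep crosses the top, 65 degrees counter-clockwise (from above) from the slot; past it two segments stand 4 mm higher and stop the pin. Pin in slot, at rest on the clamp ring: cap's underside 50 mm above the holder's origin. Locked in the groove: 47.5 mm. On the plain top beside it: 45 mm, not locked.
- cap_foot (a point): Centre of the cap's underside. To lock: pin in slot, press the cap 5 to 9 mm down from its rest at 50 mm (6.5 mm is right; at 9 mm it meets the boss, hard) so that its top passes under the pin, turn it clockwise (from above) 65 degrees to the stop, let it rise: the spring lifts the groove on to the pin.
- loupe: Bystander: black loupe, 37 mm across, 42 mm tall, loose. Origin: centre of its underside.
- dial_gauge: Bystander: dial gauge with a white face, 110 x 70 x 19 mm, lying loose. Origin: centre of its underside.
- stopwatch: Bystander: white stopwatch, 65 x 58 x 14 mm, lying loose. Origin: centre of its underside.
There are look-alikes about, which are no part of the job. What is meant by the clamp_ring is not purple, and is the smaller of those in its own colour. Of the things shaped like the holder, the grey one is meant.

How it is judged (in metres and radians):
On the way, in this order (a step that is already met when the one before it is completed fails the run):
1. the abrasive ring lies flat on the holder's table, let go (z of abrasive_ring in the frame of holder between 0.0225 and 0.0255 m and horizontal distance between abrasive_ring and holder below 0.004 m and angle between abrasive_ring's own z axis and vertical below 0.08 rad and linear speed of abrasive_ring below 0.01 m/s and contact force between abrasive_ring and the fingers below 0.5 N), for 0.1 s.
2. the clamp ring lies flat on the abrasive ring, let go (z of abrasive_ring in the frame of holder between 0.0225 and 0.0255 m and horizontal distance between each of abrasive_ring, clamp_ring and holder below 0.004 m and angle between each of abrasive_ring, clamp_ring's own z axis and vertical below 0.08 rad and z of clamp_ring in the frame of holder between 0.0345 and 0.0375 m and linear speed of clamp_ring below 0.01 m/s and contact force between clamp_ring and the fingers below 0.5 N), for 0.1 s.
3. the cap is pressed down under the pin, on the stack (z of cap in the frame of holder below 0.0455 m and horizontal distance between cap and holder below 0.003 m and z of clamp_ring in the frame of holder between 0.0265 and 0.034 m and horizontal distance between clamp_ring and holder below 0.004 m and angle between clamp_ring's own z axis and vertical below 0.08 rad), for 0.05 s.
At the end, for the whole second after the job is handed in: Abrasive ring lowest, clamp ring on it, both level and centred within 4 mm; cap locked on top: underside 46.4 to 48.6 mm above the holder's origin (pin in groove, spring compressed 1.4 to 3.6 mm), within 3 mm of the axis, level within 0.06 rad, at rest and let go (z of abrasive_ring in the frame of holder between 0.0185 and 0.0233 m and horizontal distance between each of abrasive_ring, clamp_ring and holder below 0.004 m and angle between each of abrasive_ring, clamp_ring's own z axis and vertical below 0.08 rad and z of clamp_ring in the frame of holder between 0.0305 and 0.0353 m and z of cap in the frame of holder between 0.0464 and 0.0486 m and horizontal distance between cap and holder below 0.003 m and angle between cap's own z axis and vertical below 0.06 rad and linear speed of each of abrasive_ring, clamp_ring, cap below 0.01 m/s and contact force between cap and the fingers below 0.5 N); the robot touches nothing.
It fails at once if the cap pressed with more than 30 N against the holder or the clamp ring (contact force between cap and holder above 30 N or contact force between cap and clamp_ring above 30 N).
It fails at once if a ring pressed with more than 30 N against the holder or the other ring (contact force between any of abrasive_ring, clamp_ring and holder above 30 N or contact force between clamp_ring and abrasive_ring above 30 N).
It fails at once if the loupe, dial gauge or stopwatch moved more than 3 cm (distance of any of loupe, dial_gauge, stopwatch from where it was at the start of the episode above 0.03 m).
It also fails if it takes over 72 s, if anything falls off the work surface, if the arm or the gripper's body presses on something with over 40 N, if the wrist force passes 120 N, or if a joint passes its speed limit or range.

## Working session

There is one attempt and no reset: what is moved stays moved. The work goes in short steps, Python scripts to look and compute and a tool call to move; the robot and the scene stay as the last step left them, time stands still between calls to the robot, and variables do not carry over. Pictures are saved under pics/ and viewed, at most 10 in all, crops included, and the job is handed in when it is done.

Besides the shell and the picture viewer there is one more tool, called after "Call:" by a JSON object that holds its "op" and its "data", one argument or row to a line. jog_arm: Moves the arm, as the interface text tells. Its arguments: {"type":"object","properties":{"deltas":{"type":"array"},"force":{"type":"number"}},"required":["deltas"]}

```bash
mkdir -p pics; cat > h.py <<'E'
from plant import r
import numpy as np, cv2
def ray(ci,u,v):
    V=np.array(ci["view"]);R=V[:3,:3];t=V[:3,3]
    d=np.array([(u-ci["cx"])/ci["fx"],-(v-ci["cy"])/ci["fy"],-1.])
    return -R.T@t, R.T@d
def onplane(ci,u,v,z):
    o,d=ray(ci,u,v); return o+d*(z-o[2])/d[2]
def proj(ci,p):
    V=np.array(ci["view"]);q=V[:3,:3]@np.array(p)+V[:3,3]
    return ci["cx"]+ci["fx"]*q[0]/-q[2], ci["cy"]+ci["fy"]*-q[1]/-q[2]
E
python3 - <<'E'
from h import *
for n in("top","scene"):
    ci=r.camera_info(n);im=r.capture(n);cv2.imwrite(f"pics/{n}0.png",im);print(n,ci)
s=r.get_state();print(s)
E
```

```text
top {'fx': 615.5506492881111, 'fy': 615.5506492881111, 'cx': 316.4235827267141, 'cy': 232.4596763077719, 'view': array([[ 0.00298796, -0.99998677, -0.00418751,  0.05302748],
       [ 0.98756102,  0.00229247,  0.15721952, -0.59679121],
       [-0.15720784, -0.00460519,  0.9875548 , -1.71180753],
       [ 0.        ,  0.        ,  0.        ,  1.        ]])}
scene {'fx': 581.4226716522915, 'fy': 581.4226716522915, 'cx': 314.99878717098477, 'cy': 246.80370567105723, 'view': array([[-0.74038233, -0.6721335 , -0.00840079,  0.4554176 ],
       [ 0.50872198, -0.56845922,  0.64657255, -0.29367219],
       [-0.43935857,  0.47443722,  0.76280624, -1.22688166],
       [ 0.        ,  0.        ,  0.        ,  1.        ]])}
{'time_s': 0.1, 'joints': array([ 7.95313687e+01,  2.05862486e+01,  6.40550551e-01, -1.66841778e-02,
       -7.01362583e+01, -1.65062518e+01]), 'qd': array([-0.06405994, -0.13381686,  0.04222969,  0.08841159, -0.05683034,
       -0.10537297]), 'joint_torque': array([-2.66851835e-03, -5.84163022e+01,  2.93751901e+01,  7.01567397e+00,
        1.01571370e-02, -5.45938769e-05]), 'tcp_pos': array([0.30603093, 0.60119393, 0.24474349]), 'eef_rot': array([ 1.79916964e+02, -8.24859201e-03, -2.69805573e+01]), 'contact_force': array([-0.20348997,  0.57734386,  0.21788587]), 'moment': array([-0.00272978,  0.03372336,  0.01630116]), 'gripper_force': 0.0, 'gripper_width': 0.08760708742831297}
```

View pics/top0.png

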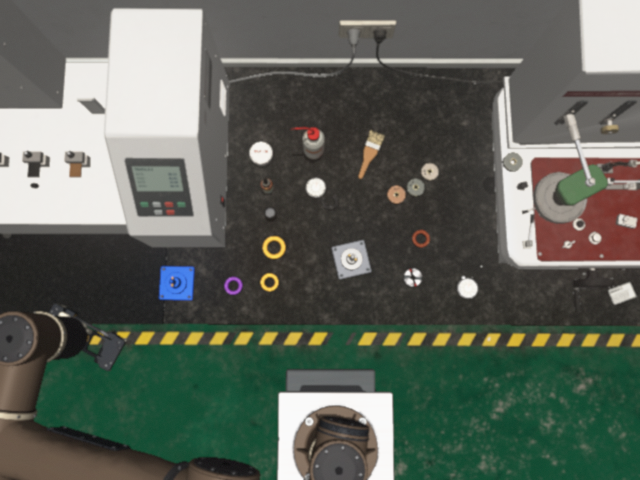

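View pics/scene0.png

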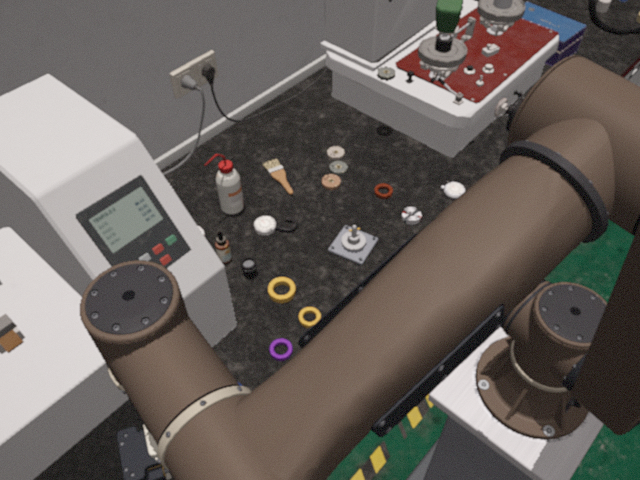

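The top view shows these:
- Grey holder at (351,259); the blue holder at (177,283) is a look-alike.
- Reddish ring at (421,239).
- Cap with red blocks at (413,277).
- Clamp-ring candidates: brass at (274,247) is larger, brass at (269,283) is smaller, and purple is at (233,286). The smaller brass one at (269,283) fits.

Next I'll measure them and confirm with an enlarged crop.

```bash
python3 - <<'E'
from h import *
im=cv2.imread("pics/top0.png");ci=r.camera_info("top")
hsv=cv2.cvtColor(im,cv2.COLOR_BGR2HSV)
def blobs(lo,hi,z,box,name):
    m=cv2.inRange(hsv,lo,hi); k=np.zeros_like(m);x0,y0,x1,y1=box;k[y0:y1,x0:x1]=255
    cs,_=cv2.findContours(m&k,cv2.RETR_EXTERNAL,cv2.CHAIN_APPROX_NONE)
    for c in cs:
        if cv2.contourArea(c)<60: continue
        (u,v),(a,b),t=cv2.minAreaRect(c); 
        p=onplane(ci,u,v,z);s=1.73/615
        print(name,(round(u,1),round(v,1)),"size mm",round((a+1)*s*1e3),round((b+1)*s*1e3),p.round(4),"reach",np.hypot(*p[:2]).round(3))
blobs((15,120,120),(32,255,255),.014,(220,220,300,300),"brass")
blobs((135,80,80),(165,255,255),.014,(220,270,250,300),"purple")
blobs((0,100,60),(14,255,255),.012,(405,225,440,252),"abr")
blobs((0,0,120),(180,90,255),.014,(398,260,430,292),"cap")
blobs((0,0,100),(180,80,255),.010,(325,235,380,285),"holder")
c=np.hstack([cv2.resize(im[225:305,x:x+100],None,fx=4,fy=4,interpolation=2) for x in(215,)] +[cv2.resize(im[225:305,340:440],None,fx=4,fy=4,interpolation=2)])
cv2.imwrite("pics/crop1.png",c)
E
```

```text
brass (269.0, 282.0) size mm 53 53 [0.4573 0.1908 0.014 ] reach 0.496
brass (273.5, 247.0) size mm 65 68 [0.5589 0.1792 0.014 ] reach 0.587
purple (233.0, 285.0) size mm 53 53 [0.4484 0.2942 0.014 ] reach 0.536
abr (420.5, 238.0) size mm 53 51 [ 0.5867 -0.2481  0.012 ] reach 0.637
cap (410.7, 278.9) size mm 53 38 [ 0.4672 -0.2168  0.014 ] reach 0.515
holder (351.0, 259.0) size mm 97 98 [ 0.525  -0.0456  0.01  ] reach 0.527
```

View pics/crop1.png

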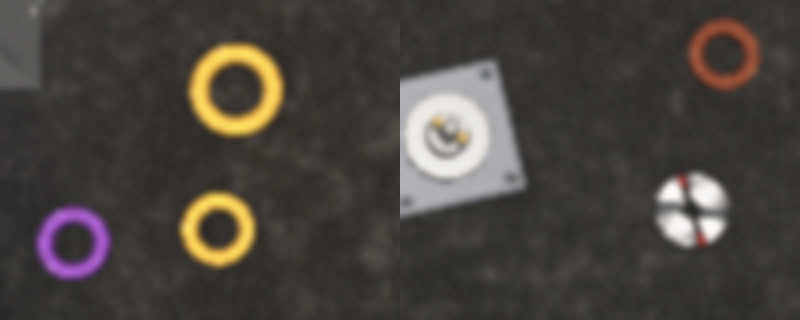

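The crop confirms it: the brass ring at (269,282) measures about 50 mm against 65 mm for the other and isn't purple. The pin ends show on the grey holder's spindle. I'm moving above the holder for a wrist view.

```bash
python3 - <<'E'
from h import *
ci=r.camera_info("wrist");s=r.get_state()
V=ci["view"];o=-V[:3,:3].T@V[:3,3]
print({k:ci[k] for k in("fx","fy","cx","cy")},o-s["tcp_pos"],"look",-V[2,:3],"up",V[1,:3])
E
```

```text
{'fx': 391.2218171947544, 'fy': 391.2218171947544, 'cx': 311.22506337132586, 'cy': 237.72495166994457} [ 0.07082245 -0.03642398  0.13856444] look [-0.26136242  0.13301059 -0.95603236] up [ 0.85129115 -0.4350879  -0.2932608 ]
```

Call:
{"op": "jog_arm", "data": {
  "deltas": [
    [[1, 1, -6, 0, 0], [1, 2, -5.5, 0, 0], [1, 2, -5.5, 0, 0], [1, 2, -5.5, 0, 0], [1, 2, -5.5, 0, 0], [1, 2, -5.5, 0, 0], [1, 2, -5.5, 0, 0], [1, 2, -5.5, 0, 0]]
  ]
}}

```text
time_s: 1.1
tcp_pos: [0.4563, 0.1547, 0.2456]
eef_rot: [-180.0, -0.0, -27.0]
contact_force: [1.3, 0.9, 0.4]
gripper_width: 0.0873
gripper_force: 0.0
```

Call:
{"op": "jog_arm", "data": {
  "deltas": [
    [[1, 2, -5.5, 0, 0], [1, 2, -5.5, 0, 0], [1, 2, -5.5, 0, 0], [1, 0.5, -4, 0, 0], [1, 0, 0, 0, 0], [1, 0, 0, 0, 0]]
  ]
}}

```text
time_s: 1.85
tcp_pos: [0.521, -0.0485, 0.2452]
eef_rot: [180.0, 0.0, -27.0]
contact_force: [-0.0, -0.0, 0.2]
gripper_width: 0.0878
gripper_force: 0.0
```

```bash
python3 - <<'E'
from h import *
s=r.get_state();ci=r.camera_info("wrist");im=r.capture("wrist");cv2.imwrite("pics/w1.png",im)
np.save("w1.npy",ci["view"]);print(s["tcp_pos"],s["eef_rot"],s["joints"],s["time_s"],proj(ci,[.525,-.0456,.01]))
E
```

```text
[ 0.52095247 -0.04846358  0.24524609] [ 1.79989493e+02  3.13963652e-02 -2.70221193e+01] [ 1.61803350e+01  6.22980020e+00 -1.83058207e+01 -1.52040136e-02
 -6.54944587e+01  4.68038585e+01] 1.85 (np.float64(306.6103721814819), np.float64(200.83353453700565))
```

View pics/w1.png

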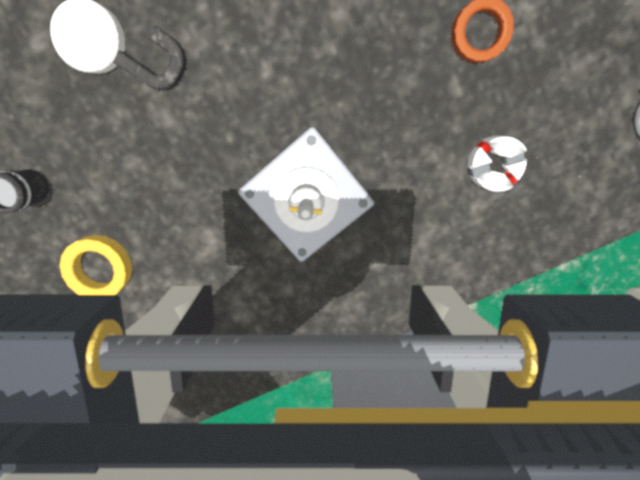

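The wrist view shows everything:
- Holder plate centred near (306,195), with the pin's gold ends at about (291,209) and (320,210).
- Abrasive ring at (484,30).
- Cap at (497,163), with red blocks at (484,147) and (512,180).
- Brass ring at (96,267), probably the larger one.

Now I'll compute the positions.

```bash
cat >> h.py <<'E'
def mask(im,lo,hi,box):
    m=cv2.inRange(cv2.cvtColor(im,cv2.COLOR_BGR2HSV),lo,hi);k=np.zeros_like(m);x0,y0,x1,y1=[int(max(0,b)) for b in box];k[y0:y1,x0:x1]=255
    return m&k
def big(m):
    cs,_=cv2.findContours(m,cv2.RETR_EXTERNAL,cv2.CHAIN_APPROX_NONE);return max(cs,key=cv2.contourArea)[:,0,:].astype(float)
def circ(ci,c,z):
    "hull of contour cast on plane z -> min enclosing circle, mm-accurate"
    p=np.array([onplane(ci,u,v,z)[:2] for u,v in c]);(x,y),rr=cv2.minEnclosingCircle((p*1000).astype(np.float32));
    A=np.c_[2*p,np.ones(len(p))];s=np.linalg.lstsq(A,(p**2).sum(1),rcond=None)[0]
    return np.array([x,y])/1e3,rr/1e3,s[:2],np.sqrt(s[2]+s[0]**2+s[1]**2)
E
python3 - <<'E'
from h import *
im=cv2.imread("pics/w1.png");ci=dict(r.camera_info("wrist"));ci["view"]=np.load("w1.npy")
f=lambda t:[np.round(x,4).tolist() for x in t]
c=big(mask(im,(0,140,90),(14,255,255),(445,0,525,70)));print("abr z0,z12",f(circ(ci,c,.006)))
c=big(mask(im,(15,120,70),(35,255,255),(50,225,140,300)));print("brass",f(circ(ci,c,.007)))
hsv=cv2.cvtColor(im,cv2.COLOR_BGR2HSV)
m=cv2.morphologyEx(mask(im,(0,0,140),(180,255,255),(460,125,535,200)),cv2.MORPH_CLOSE,np.ones((7,7)))
c=big(m);h=cv2.convexHull(c.astype(np.float32))[:,0];print("cap",f(circ(ci,h,.014)))
m=mask(im,(0,150,90),(8,255,255),(465,130,535,195))|mask(im,(172,150,90),(180,255,255),(465,130,535,195))
n,l,st,ce=cv2.connectedComponentsWithStats(m);P=[onplane(ci,*ce[i],.017) for i in range(1,n) if st[i,4]>15];print("red",[ (p*1e3).round(1).tolist() for p in P])
if len(P)==2: d=P[1]-P[0];print("mid",(P[0]+P[1])/2,"len",np.linalg.norm(d),"yaw",np.degrees(np.arctan2(d[1],d[0])))
m=mask(im,(15,120,70),(35,255,255),(280,190,335,225))
n,l,st,ce=cv2.connectedComponentsWithStats(m);print(st[1:,4]);P=[onplane(ci,*ce[i],.0625) for i in range(1,n) if st[i,4]>8]
print("pin",[ (p*1e3).round(1).tolist() for p in P])
if len(P)==2: d=P[1]-P[0];print("mid",(P[0]+P[1])/2,"len",np.linalg.norm(d),"yaw",np.degrees(np.arctan2(d[1],d[0])))
g=cv2.inRange(hsv,(0,0,105),(180,60,255));g[:, :225]=0;g[:,385:]=0;g[:115]=0;g[270:]=0
c=big(cv2.morphologyEx(g,cv2.MORPH_OPEN,np.ones((5,5))));h=cv2.approxPolyDP(c.astype(np.float32),8,True)[:,0]
print("plate",h.tolist())
p=np.array([onplane(ci,u,v,.01)[:2]*1000 for u,v in c],np.float32);print(cv2.minAreaRect(p))
z=im[115:275,225:390];cv2.imwrite("pics/crop2.png",cv2.resize(z,None,fx=3.6,fy=3.6,interpolation=2))
E
```

```text
abr z0,z12 [[0.5889, -0.25], 0.0266, [0.5886, -0.2498], 0.0253]
brass [[0.5612, 0.1812], 0.0388, [0.562, 0.1808], 0.0355]
cap [[0.4758, -0.2211], 0.0284, [0.476, -0.2216], 0.0272]
red [[497.0, -214.6, 17.0], [458.7, -226.8, 17.0]]
mid [ 0.47785741 -0.22070028  0.017     ] len 0.04026768292457655 yaw -162.33567800891825
[22 20]
pin [[533.6, -37.9, 62.5], [522.5, -55.2, 62.5]]
mid [ 0.52800452 -0.04651722  0.0625    ] len 0.020564554593797878 yaw -122.68523209429719
plate [[316.0, 121.0], [281.0, 151.0], [268.0, 149.0], [275.0, 156.0], [254.0, 171.0], [256.0, 152.0], [225.0, 155.0], [227.0, 168.0], [243.0, 164.0], [251.0, 176.0], [241.0, 197.0], [298.0, 260.0], [372.0, 205.0], [353.0, 170.0], [378.0, 177.0], [362.0, 160.0], [348.0, 166.0]]
((545.9336547851562, -53.21965026855469), (127.9352798461914, 116.84037780761719), 12.922186851501465)
```

View pics/crop2.png

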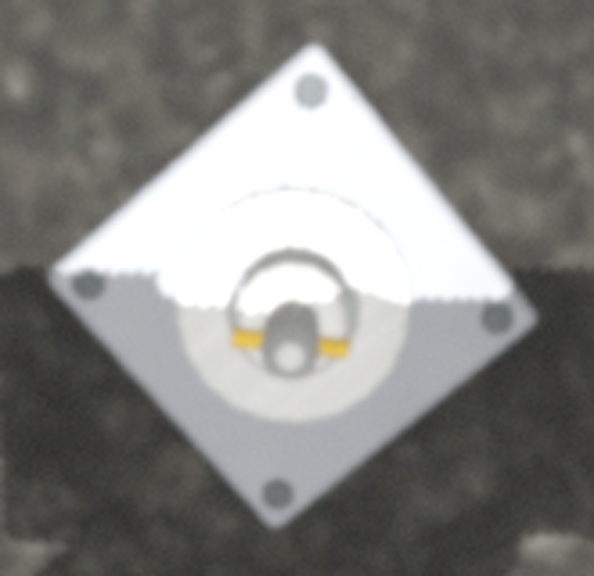

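The crop shows the plate corners at crop (316,42), (538,317), (274,528) and (50,275). Its holes are at (311,91), (497,318), (277,494) and (89,285), the spindle tip is at (291,357), and the gold pin stubs are at (248,340) and (334,349).

```bash
python3 - <<'E'
from h import *
ci=dict(r.camera_info("wrist"));ci["view"]=np.load("w1.npy")
P=lambda L,z:np.array([onplane(ci,u/3.6+225-.36,v/3.6+115-.36,z) for u,v in L])*1000
for n,L in(("corn",[(316,42),(538,317),(274,528),(50,275)]),("hole",[(311,91),(497,318),(277,494),(89,285)])):
    p=P(L,.01);e=np.roll(p,-1,0)-p;print(n,p.mean(0).round(1),np.linalg.norm(e,axis=1).round(1),np.degrees(np.arctan2(e[:,1],e[:,0])).round(1))
print("tip",P([(291,357)],.075)); p=P([(248,340),(334,349)],.0635);d=p[1]-p[0];print("pin",p.mean(0),np.degrees(np.arctan2(d[1],d[0])))
im=cv2.imread("pics/top0.png");ct=r.camera_info("top")
print("tabletop (table disc centre crop 293,305)",P([(293,305)],.024))
E
```

```text
corn [528.4 -47.2  10. ] [93.4 94.1 93.5 93.1] [-167.1  103.1   12.3  -77. ]
hole [527.4 -46.3  10. ] [78.  78.2 77.6 78.2] [-167.   103.    13.   -76.8]
tip [[527.52638435 -46.75162926  75.        ]]
pin [527.785107   -46.70345546  63.5       ] -123.2142335502417
tabletop (table disc centre crop 293,305) [[528.98903566 -47.23850804  24.        ]]
```

Call:
{"op": "jog_arm", "data": {
  "deltas": [
    [[1, 1.4, -4, -1.9, 0], [1, 1.4, -4, -1.9, 0], [1, 1.4, -4, -1.9, 0], [1, 1.4, -4, -1.9, 0], [1, 1.2, -4.1, -1.9, 0], [1, 0, 0, 0, 0], [1, 0, 0, 0, 0]]
  ]
}}

```text
time_s: 2.78
tcp_pos: [0.5894, -0.2484, 0.1505]
eef_rot: [180.0, 0.0, -26.9]
contact_force: [0.3, -0.1, 0.2]
gripper_width: 0.0878
gripper_force: 0.0
```

```bash
cat > ring.py <<'E'
from h import *
def look(name,lo,hi,z,guess):
    s=r.get_state();ci=r.camera_info("wrist");im=r.capture("wrist");cv2.imwrite(f"pics/{name}.png",im)
    u,v=proj(ci,guess);m=mask(im,lo,hi,(u-110,v-110,u+110,min(v+110,480)))
    cs,h=cv2.findContours(m,cv2.RETR_CCOMP,cv2.CHAIN_APPROX_NONE)
    k=sorted(range(len(cs)),key=lambda i:-cv2.contourArea(cs[i]))[:3]
    print(name,s["tcp_pos"].round(4),s["eef_rot"].round(1),"guess px",round(u),round(v))
    for i in k:
        c=cs[i][:,0].astype(float)
        if len(c)>20:
            a=circ(ci,c,z);print("parent",h[0][i][3],"box",cv2.boundingRect(cs[i]),"enc",a[0].round(4),a[1].round(4),"fit",a[2].round(4),a[3].round(4))
    return im,ci
E
python3 -c "
from ring import *
look('w2',(0,140,60),(14,255,255),.012,(.589,-.25,.012))"
```

```text
w2 [ 0.5894 -0.2484  0.1505] [180.    0.  -26.9] guess px 313 230Traceback (most recent call last):
  File "<string>", line 3, in <module>
    look('w2',(0,140,60),(14,255,255),.012,(.589,-.25,.012))
    ~~~~^^^^^^^^^^^^^^^^^^^^^^^^^^^^^^^^^^^^^^^^^^^^^^^^^^^^
  File "ring.py", line 11, in look
    a=circ(ci,c,z);print("parent",h[0][i][3],"box",cv2.boundingRect(cs[i]),"enc",a[0].round(4),a[1].round(4),"fit",a[2].round(4),a[3].round(4))
                                                                                               ^^^^^^^^^^
AttributeError: 'float' object has no attribute 'round'
```

```bash
sed -i 's/rr\/1e3,s\[:2\]/np.float64(rr\/1e3),s[:2]/' h.py; python3 -c "
from ring import *
look('w2',(0,140,60),(14,255,255),.012,(.589,-.25,.012))"
```

```text
w2 [ 0.5896 -0.2482  0.151 ] [-180.    -0.   -26.9] guess px 314 230
parent -1 box (288, 206, 51, 48) enc [ 0.5892 -0.2495] 0.0187 fit [ 0.5894 -0.2496] 0.0181
parent 18 box (291, 208, 45, 41) enc [ 0.5909 -0.2504] 0.0163 fit [ 0.5906 -0.2502] 0.0155
parent -1 box (287, 196, 57, 23) enc [ 0.6001 -0.2569] 0.0207 fit [ 0.5913 -0.2504] 0.0229
```

```bash
python3 -c "
from ring import *
im=cv2.imread('pics/w2.png');print(im[230,270:358:3].tolist());print(im[185:285:4,314].tolist())
look('w2b',(0,70,40),(20,255,255),.012,(.589,-.25,.012))"
```

```text
[[71, 73, 73], [66, 69, 70], [73, 74, 76], [76, 90, 135], [94, 128, 195], [93, 126, 196], [77, 113, 185], [52, 78, 144], [71, 78, 82], [73, 78, 78], [67, 72, 73], [72, 74, 75], [75, 80, 82], [76, 78, 81], [69, 72, 73], [73, 73, 76], [73, 76, 78], [72, 75, 74], [71, 74, 73], [70, 74, 76], [69, 72, 74], [59, 69, 103], [57, 92, 168], [94, 126, 195], [93, 126, 195], [80, 111, 181], [88, 93, 101], [89, 94, 95], [84, 85, 88], [81, 84, 87]]
[[117, 124, 127], [110, 116, 120], [107, 114, 121], [67, 107, 196], [143, 193, 255], [132, 187, 255], [70, 96, 167], [71, 74, 76], [71, 75, 77], [69, 73, 74], [69, 73, 74], [70, 75, 74], [69, 72, 73], [81, 84, 84], [78, 83, 84], [76, 82, 92], [38, 68, 127], [84, 114, 186], [93, 125, 197], [76, 97, 151], [68, 73, 71], [74, 77, 75], [72, 74, 73], [65, 68, 70], [65, 68, 67]]
w2b [ 0.5896 -0.2481  0.1514] [-1.80e+02 -1.00e-01 -2.69e+01] guess px 314 230
parent -1 box (279, 195, 69, 68) enc [ 0.59   -0.2496] 0.0261 fit [ 0.5898 -0.2497] 0.0254
parent 0 box (292, 210, 42, 37) enc [ 0.5913 -0.2504] 0.0154 fit [ 0.5907 -0.2503] 0.0144
```

Call:
{"op": "jog_arm", "data": {
  "deltas": [
    [[1, 0, -0.15, -4, 0], [1, 0, 0, -4, 0], [1, 0, 0, -3, 0], [1, 0, 0, -1.9, 0], [1, 0, 0, 0, 0], [-0.2, 0, 0, 0, 0], [-0.2, 0, 0, 0, 0], [-0.2, 0, 0, 0, 0]]
  ],
  "force": 12
}}

```text
time_s: 3.92
tcp_pos: [0.5895, -0.2509, 0.0222]
eef_rot: [-180.0, -0.1, -27.0]
contact_force: [-0.0, -0.5, 0.0]
gripper_width: 0.063
gripper_force: 0.0
```

Call:
{"op": "jog_arm", "data": {
  "deltas": [
    [[-1, 0, 0, 0, 0], [-1, 0, 0, 0, 0], [-1, 0, 0, 0, 0], [-1, 0, 0, 2, 0], [-1, 0, 0, 4, 0], [-1, 0, 0, 5, 0]]
  ],
  "force": 12
}}

```text
time_s: 4.68
tcp_pos: [0.5882, -0.2508, 0.1313]
eef_rot: [179.9, 0.2, -27.0]
contact_force: [0.9, 0.3, -0.2]
gripper_width: 0.0486
gripper_force: 12.0
```

Call:
{"op": "jog_arm", "data": {
  "deltas": [
    [[-1, -1.2, 4.1, 0, 0], [-1, -1.2, 4.1, 0, 0], [-1, -1.2, 4.1, 0, 0], [-1, -1.2, 4.1, 0, 0], [-1, -1.3, 4, 0, 0], [-1, 0, 0, 0, 0], [-1, 0, 0, 0, 0]]
  ]
}}

```text
time_s: 5.55
tcp_pos: [0.5283, -0.0469, 0.1316]
eef_rot: [-180.0, -0.0, -26.9]
contact_force: [-0.3, -0.1, -0.2]
gripper_width: 0.0486
gripper_force: 12.0
```

```bash
python3 - <<'E'
from ring import *
im,ci=look('w3',(0,70,40),(20,255,255),.012,(.528,-.047,.12));print(r.get_state()["gripper_width"])
print([proj(ci,(.528,-.047,z)) for z in(.01,.075)],proj(ci,r.get_state()["tcp_pos"]))
E
```

```text
w3 [ 0.5283 -0.0469  0.1316] [-180.    -0.   -26.9] guess px 311 313
parent -1 box (253, 254, 118, 82) enc [ 0.4784 -0.0216] 0.045 fit [ 0.483 -0.024] 0.0352
0.04842471682987825
[(np.float64(311.3438652025889), np.float64(237.74545085810115)), (np.float64(311.254076561954), np.float64(273.25805458052406))] (np.float64(311.4082649832779), np.float64(326.18587957762566))
```

View pics/w3.png

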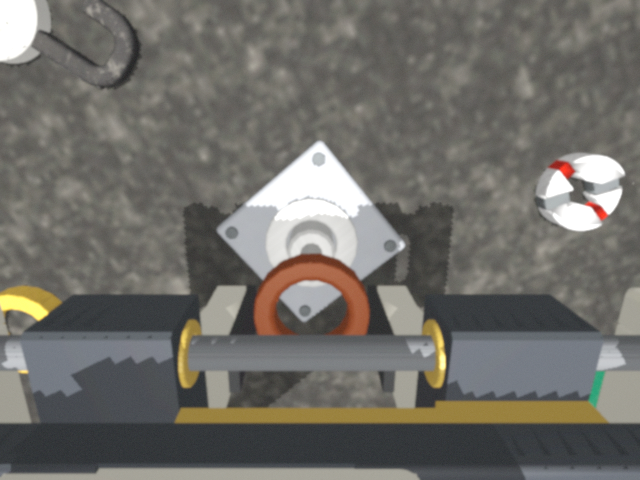

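The ring is held centred, box columns 253–371. The holder's holes at (319,158), (390,245), (305,311) and (232,233) have a mean of u = 311.5, so it lines up with the jaws. The cap's red blocks are at (562,168) and (598,212). I'm descending.

Call:
{"op": "jog_arm", "data": {
  "deltas": [
    [[-1, 0.03, 0, -2, 0], [-1, 0, 0, -2, 0], [-1, 0, 0, -1.5, 0], [-1, 0, 0, -0.5, 0], [-1, 0, 0, 0, 0]]
  ]
}}

```text
time_s: 6.22
tcp_pos: [0.5286, -0.0473, 0.0714]
eef_rot: [180.0, 0.0, -27.0]
contact_force: [-0.2, 0.7, 0.2]
gripper_width: 0.0485
gripper_force: 12.0
```

Call:
{"op": "jog_arm", "data": {
  "deltas": [
    [[-1, 0, 0, -0.4, 0], [-1, 0, 0, -0.3, 0], [-1, 0, 0, -0.3, 0], [-1, 0, 0, -0.3, 0], [-1, 0, 0, -0.3, 0], [-1, 0, 0, 0, 0]]
  ]
}}

```text
time_s: 6.98
tcp_pos: [0.5283, -0.047, 0.0553]
eef_rot: [180.0, 0.0, -27.0]
contact_force: [0.0, -0.6, -1.4]
gripper_width: 0.0484
gripper_force: 12.0
```

Call:
{"op": "jog_arm", "data": {
  "deltas": [
    [[-1, 0, 0, -0.3, 0], [-1, 0, 0, -0.3, 0], [-1, 0, 0, -0.2, 0], [-1, 0, 0, 0, 0], [-1, 0, 0, 0, 0]]
  ]
}}

```text
time_s: 7.6
tcp_pos: [0.5285, -0.047, 0.0476]
eef_rot: [-180.0, -0.0, -27.0]
contact_force: [1.0, -0.9, -1.0]
gripper_width: 0.0487
gripper_force: 12.0
```

Call:
{"op": "jog_arm", "data": {
  "deltas": [
    [[-1, 0, 0, -0.1, 0], [0.5, 0, 0, 0, 0], [0.5, 0, 0, 0, 0], [1, 0, 0, 0, 0], [1, 0, 0, 0, 0], [1, 0, 0, 4, 0], [1, 0, 0, 5, 0], [1, 0, 0, 2, 0]]
  ]
}}

```text
time_s: 8.6
tcp_pos: [0.5298, -0.0468, 0.1596]
eef_rot: [-179.9, -0.2, -27.0]
contact_force: [0.2, 0.6, -0.4]
gripper_width: 0.0877
gripper_force: 0.0
```

```bash
python3 - <<'E'
from ring import *
look('w4',(0,70,40),(20,255,255),.036,(.528,-.047,.036))
E
```

```text
w4 [ 0.5298 -0.0468  0.1596] [-179.9   -0.2  -27. ] guess px 313 239
parent -1 box (279, 204, 69, 68) enc [ 0.5287 -0.047 ] 0.0249 fit [ 0.5286 -0.0472] 0.0241
parent 2 box (290, 217, 47, 51) enc [ 0.5261 -0.046 ] 0.0187 fit [ 0.5269 -0.0464] 0.0169
```

Call:
{"op": "jog_arm", "data": {
  "deltas": [
    [[1, -1.1, 4, 0, 0], [1, -1.1, 4, 0, 0], [1, -1.1, 4, 0, 0], [1, -1.2, 4, 0, 0], [1, -1.2, 4, 0, 0], [1, -1.1, 3.6, 0, 0], [1, 0, 0, 0, 0], [1, 0, 0, 0, 0]]
  ]
}}

```text
time_s: 9.65
tcp_pos: [0.4603, 0.1889, 0.1563]
eef_rot: [180.0, 0.0, -26.9]
contact_force: [-1.1, -1.1, -0.1]
gripper_width: 0.0876
gripper_force: 0.0
```

```bash
python3 - <<'E'
from ring import *
look('w5',(12,70,50),(40,255,255),.014,(.460,.1895,.014))
E
```

```text
w5 [0.4603 0.1889 0.1563] [180.    0.  -26.9] guess px 310 230
parent -1 box (275, 193, 70, 69) enc [0.4616 0.1897] 0.0266 fit [0.4614 0.1896] 0.0258
parent -1 box (215, 119, 87, 27) enc [0.5469 0.1855] 0.0295 fit [0.5481 0.1851] 0.0201
parent 0 box (290, 210, 40, 35) enc [0.4628 0.1888] 0.0148 fit [0.4624 0.1891] 0.0138
```

Call:
{"op": "jog_arm", "data": {
  "deltas": [
    [[1, 0.1, 0.07, -4, 0], [1, 0, 0, -4, 0], [1, 0, 0, -3.4, 0], [0.2, 0, 0, -2, 0], [-0.2, 0, 0, 0, 0], [-1, 0, 0, 0, 0], [-1, 0, 0, 0, 0], [-1, 0, 0, 0, 0]]
  ],
  "force": 14
}}

```text
time_s: 10.7
tcp_pos: [0.4618, 0.1898, 0.0233]
eef_rot: [-179.9, -0.0, -27.0]
contact_force: [-0.9, -0.9, 2.3]
gripper_width: 0.0478
gripper_force: 14.0
```

Call:
{"op": "jog_arm", "data": {
  "deltas": [
    [[-1, 0, 0, 0, 0], [-1, 0, 0, 0, 0], [-1, 0, 0, 2, 0], [-1, 0, 0, 5, 0], [-1, 0, 0, 4.5, 0]]
  ]
}}

```text
time_s: 11.32
tcp_pos: [0.4612, 0.1896, 0.1388]
eef_rot: [180.0, 0.0, -27.0]
contact_force: [0.6, 0.2, -1.8]
gripper_width: 0.0479
gripper_force: 14.0
```

Call:
{"op": "jog_arm", "data": {
  "deltas": [
    [[-1, 1.1, -4, 0, 0], [-1, 1.1, -4, 0, 0], [-1, 1.1, -4, 0, 0], [-1, 1.1, -4, 0, 0], [-1, 1.2, -4, 0, 0], [-1, 1.13, -3.66, 0, 0], [-1, 0, 0, 0, 0], [-1, 0, 0, 0, 0]]
  ]
}}

```text
time_s: 12.32
tcp_pos: [0.5284, -0.0468, 0.1373]
eef_rot: [180.0, 0.0, -27.0]
contact_force: [-0.2, -0.1, -1.9]
gripper_width: 0.0475
gripper_force: 14.0
```

Call:
{"op": "jog_arm", "data": {
  "deltas": [
    [[-1, 0, 0, -2, 0], [-1, 0, 0, -2, 0], [-1, 0, 0, -1.5, 0], [-1, 0, 0, -0.7, 0], [-1, 0, 0, -0.4, 0], [-1, 0, 0, 0, 0]]
  ]
}}

```text
time_s: 13.08
tcp_pos: [0.5289, -0.0468, 0.0717]
eef_rot: [-180.0, -0.0, -27.0]
contact_force: [-0.2, -0.0, -1.0]
gripper_width: 0.0477
gripper_force: 14.0
```

Call:
{"op": "jog_arm", "data": {
  "deltas": [
    [[-1, 0, 0, -0.3, 0], [-1, 0, 0, -0.3, 0], [-1, 0, 0, -0.3, 0], [-1, 0, 0, -0.2, 0], [-1, 0, 0, 0, 0]]
  ]
}}

```text
time_s: 13.7
tcp_pos: [0.5287, -0.0469, 0.0604]
eef_rot: [180.0, 0.0, -27.0]
contact_force: [0.0, -0.2, -1.1]
gripper_width: 0.0481
gripper_force: 14.0
```

Call:
{"op": "jog_arm", "data": {
  "deltas": [
    [[-1, 0, 0, -0.1, 0], [0.5, 0, 0, 0, 0], [0.5, 0, 0, 0, 0], [1, 0, 0, 0, 0], [1, 0, 0, 0, 0], [1, 0, 0, 3, 0], [1, 0, 0, 5, 0], [1, 0, 0, 2, 0]]
  ]
}}

```text
time_s: 14.7
tcp_pos: [0.53, -0.0467, 0.1625]
eef_rot: [-179.9, -0.2, -27.0]
contact_force: [0.1, 0.4, -0.9]
gripper_width: 0.0876
gripper_force: 0.0
```

```bash
python3 - <<'E'
from ring import *
look('w6',(12,70,50),(40,255,255),.050,(.528,-.047,.050))
E
```

```text
w6 [ 0.53   -0.0467  0.1625] [-179.9   -0.2  -27. ] guess px 313 244
parent -1 box (277, 204, 73, 75) enc [ 0.5294 -0.0476] 0.0263 fit [ 0.5293 -0.0473] 0.025
parent 0 box (291, 221, 45, 45) enc [ 0.5289 -0.0472] 0.0159 fit [ 0.5298 -0.0479] 0.014
```

Call:
{"op": "jog_arm", "data": {
  "deltas": [
    [[1, -1.2, -4, 0, 0], [1, -1.2, -4, 0, 0], [1, -1.2, -4, 0, 0], [1, -1.2, -4, 0, 0], [1, -0.4, -1.4, -1.5, 0], [1, 0, 0, 0, 0], [1, 0, 0, 0, 0]]
  ]
}}

```text
time_s: 15.62
tcp_pos: [0.477, -0.2204, 0.1443]
eef_rot: [180.0, 0.0, -27.0]
contact_force: [0.3, 0.8, 0.0]
gripper_width: 0.0876
gripper_force: 0.0
```

```bash
python3 - <<'E'
from h import *
s=r.get_state();ci=r.camera_info("wrist");im=r.capture("wrist");cv2.imwrite("pics/w7.png",im);np.save("w7.npy",ci["view"])
u,v=proj(ci,(.477,-.221,.014));print(s["tcp_pos"],s["eef_rot"],u,v)
a=np.hstack([cv2.imread("pics/w6.png")[160:300,230:400],im[int(v)-70:int(v)+70,int(u)-75:int(u)+75]]);cv2.imwrite("pics/crop3.png",cv2.resize(a,None,fx=2.45,fy=2.45,interpolation=2))
E
```

```text
[ 0.47700883 -0.22036374  0.1443471 ] [ 1.79987102e+02  2.35148808e-02 -2.69511967e+01] 311.767194640901 233.4415497578514
```

View pics/crop3.png

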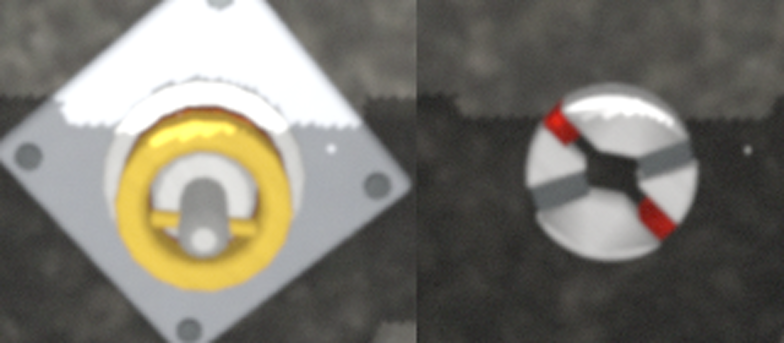

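The left half of the crop shows the brass ring seated flat around the boss, with the pin at crop (152,217)–(253,229). The right half is the cap, with red blocks at (562,125) and (657,218) and the grey groove running from (530,195) to (690,155).

```bash
python3 - <<'E'
from h import *
im=cv2.imread("pics/w7.png");ci=dict(r.camera_info("wrist"));ci["view"]=np.load("w7.npy")
m=mask(im,(0,150,60),(8,255,255),(240,160,390,305))|mask(im,(172,150,60),(180,255,255),(240,160,390,305))
n,l,st,ce=cv2.connectedComponentsWithStats(m)
P=[onplane(ci,*ce[i],.016) for i in range(1,n) if st[i,4]>40];d=P[0]-P[1];print("red",np.array(P).round(4),"mid",(P[0]+P[1])/2,np.linalg.norm(d),np.degrees(np.arctan2(d[1],d[0])))
m=cv2.inRange(im,(118,118,118),(255,255,255));k=np.zeros_like(m);k[170:310,235:390]=255
u,v=proj(ci,(.477,-.221,.014))
B=lambda x,y:((x-416.5)/2.45+int(u)-75,y/2.45+int(v)-70)
for z,L in((.014,[(527,190),(697,190),(612,262)]),(.010,[(527,190),(697,190),(612,262),(612,83)])):
    p=np.array([onplane(ci,*B(*q),z)[:2] for q in L]);print("outline",p.round(4).tolist())
rim=[B(*q) for q in((525,175),(532,210),(550,238),(580,257),(612,262),(645,256),(675,235),(693,205),(698,172))]
print(circ(ci,rim,.008))
# pin from w6, look pose saved: same tool pose relation
E
```

```text
red [[ 0.4958 -0.2168  0.016 ]
 [ 0.4579 -0.2287  0.016 ]] mid [ 0.47681233 -0.22273997  0.016     ] 0.03970377152136514 17.433572253878
outline [[0.4823, -0.1989], [0.4596, -0.2434], [0.4506, -0.2109]]
outline [[0.4813, -0.198], [0.4583, -0.2432], [0.4492, -0.2102], [0.4987, -0.2352]]
(array([ 0.47155377, -0.22140948]), np.float64(0.026006067276000976), array([ 0.47157903, -0.22139505]), np.float64(0.025882067210689506))
```

Call:
{"op": "jog_arm", "data": {
  "deltas": [
    [[1, -0.05, -0.23, -4, 0], [1, 0, 0, -4, 0], [1, 0, 0, -3, 0], [0.2, 0, 0, -1.2, 0], [-0.2, 0, 0, 0, 0], [-1, 0, 0, 0, 0], [-1, 0, 0, 0, 0], [-1, 0, 0, 0, 0]]
  ],
  "force": 5
}}

```text
time_s: 16.68
tcp_pos: [0.477, -0.2232, 0.0236]
eef_rot: [-180.0, -0.1, -27.0]
contact_force: [0.3, 2.0, 5.9]
gripper_width: 0.0496
gripper_force: 5.0
```

Call:
{"op": "jog_arm", "data": {
  "deltas": [
    [[0.6, 0, 0, 0, 0], [1, 0, 0, 0, 0], [1, 0, 0, 0, 0], [1, 0, 0, 0, 0], [1, 0, 0, 0, -0.175], [1, 0, 0, 0, -0.175], [1, 0, 0, 0, -0.175], [1, 0, 0, 0, -0.175]]
  ]
}}

```text
time_s: 17.68
tcp_pos: [0.4762, -0.2232, 0.0224]
eef_rot: [180.0, 0.0, -67.4]
contact_force: [0.4, -0.3, -0.4]
gripper_width: 0.0878
gripper_force: 0.0
```

Call:
{"op": "jog_arm", "data": {
  "deltas": [
    [[1, 0, 0, 0, -0.175], [1, 0, 0, 0, -0.175], [1, 0, 0, 0, -0.175], [1, 0, 0, 0, -0.175], [1, 0, 0, 0, -0.17], [1, 0, 0, 0, 0], [1, 0, 0, 0, 0]]
  ]
}}

```text
time_s: 18.55
tcp_pos: [0.4763, -0.2232, 0.0225]
eef_rot: [180.0, -0.0, -116.7]
contact_force: [-0.1, 0.1, -0.3]
gripper_width: 0.0877
gripper_force: 0.0
```

Call:
{"op": "jog_arm", "data": {
  "deltas": [
    [[0.2, 0, 0, 0, 0], [-0.2, 0, 0, 0, 0], [-1, 0, 0, 0, 0], [-1, 0, 0, 0, 0], [-1, 0, 0, 0, 0], [-1, 0, 0, 2, 0], [-1, 0, 0, 5, 0], [-1, 0, 0, 4, 0]]
  ],
  "force": 40
}}

```text
time_s: 19.55
tcp_pos: [0.4763, -0.2232, 0.134]
eef_rot: [-180.0, -0.0, -116.9]
contact_force: [1.6, 0.1, -1.6]
gripper_width: 0.0492
gripper_force: 40.0
```

Call:
{"op": "jog_arm", "data": {
  "deltas": [
    [[-1, 1.2, 4, 0, 0.175], [-1, 1.2, 4, 0, 0.175], [-1, 1.2, 4, 0, 0.175], [-1, 1.2, 4, 0, 0.165], [-1, 0.4, 1.6, 0, 0], [-1, 0, 0, 0, 0], [-1, 0, 0, 0, 0]]
  ]
}}

```text
time_s: 20.42
tcp_pos: [0.5278, -0.0478, 0.1324]
eef_rot: [180.0, 0.0, -77.5]
contact_force: [0.1, -0.4, -0.5]
gripper_width: 0.0489
gripper_force: 40.0
```

```bash
python3 - <<'E'
from h import *
s=r.get_state();ci=r.camera_info("wrist");im=r.capture("wrist");cv2.imwrite("pics/w8.png",im)
print(s["tcp_pos"],s["eef_rot"],s["gripper_width"],s["joints"])
u,v=proj(ci,s["tcp_pos"]);print(u,v,proj(ci,(.5285,-.047,.01)))
m=mask(im,(0,150,60),(8,255,255),(230,200,400,400))|mask(im,(172,150,60),(180,255,255),(230,200,400,400))
n,l,st,ce=cv2.connectedComponentsWithStats(m);print(st,ce)
z=s["tcp_pos"][2]-.0225+.016
P=[onplane(ci,*ce[i],z) for i in range(1,n) if st[i,4]>60]
if len(P)==2:d=P[0]-P[1];print("mid",(P[0]+P[1])/2,np.linalg.norm(d),np.degrees(np.arctan2(d[1],d[0])))
E
```

```text
[ 0.52778927 -0.04781153  0.1323834 ] [ 1.79961304e+02  1.35405047e-03 -7.74837291e+01] 0.04886260821901114 [ 1.60392871e+01  1.30105102e+01 -2.62709702e+01 -4.81536753e-03
 -5.07570596e+01 -3.51996827e+00]
310.799196839645 327.4509562297637 (np.float64(309.84235399577636), np.float64(238.23276796152763))
[[     0      0    640    480 306823]
 [   310    211      1      1      1]
 [   317    212      1      1      1]
 [   335    267     25     30    360]
 [   287    329      5      5     15]] [[319.46772243 239.4438357 ]
 [310.         211.        ]
 [317.         212.        ]
 [348.28611111 283.68333333]
 [289.66666667 331.66666667]]
```

View pics/w8.png

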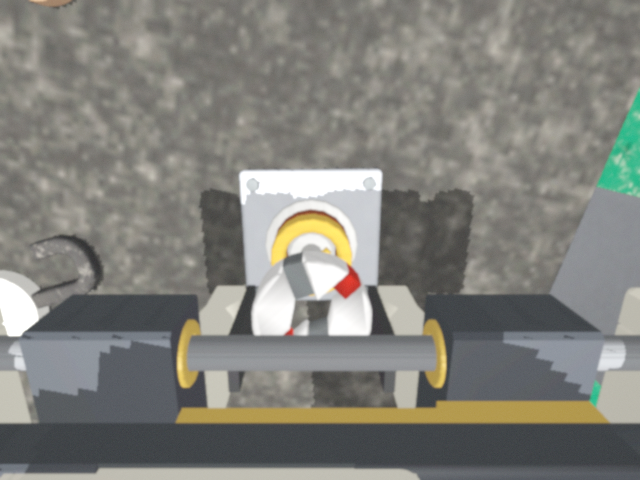

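The cap is held with its slot pointing at the red block at (348,284). The plate spans columns 241–382, the brass ring 271–351 and the cap 253–372, so all are laterally in line. Next I'll check the slot angle against the pin.

```bash
python3 - <<'E'
from h import *
s=r.get_state();ci=r.camera_info("wrist")
c=s["tcp_pos"]
for z in(.014,.016,.018):
    p=onplane(ci,348.3-1,283.7,c[2]-.0225+z);d=p-c;print(z,np.hypot(d[0],d[1]),np.degrees(np.arctan2(d[1],d[0])))
E
```

```text
0.014 0.021257741467717053 -121.99650348265399
0.016 0.021762732889643126 -119.99511326139061
0.018 0.022293057034517675 -118.08670516225918
```

Call:
{"op": "jog_arm", "data": {
  "deltas": [
    [[-1, 0.04, 0.05, -1.5, 0], [-1, 0, 0, -1, 0], [-1, 0, 0, -0.6, 0], [-1, 0, 0, -0.4, 0], [-1, 0, 0, -0.3, 0], [-1, 0, 0, -0.2, 0], [-1, 0, 0, 0, 0]]
  ]
}}

```text
time_s: 21.35
tcp_pos: [0.5287, -0.0466, 0.0926]
eef_rot: [-180.0, -0.0, -77.4]
contact_force: [-0.9, -0.9, -1.2]
gripper_width: 0.0487
gripper_force: 40.0
```

Call:
{"op": "jog_arm", "data": {
  "deltas": [
    [[-1, 0, 0, -0.2, 0], [-1, 0, 0, -0.2, 0], [-1, 0, 0, -0.2, 0], [-1, 0, 0, 0, 0]]
  ]
}}

```text
time_s: 21.85
tcp_pos: [0.5286, -0.0467, 0.0864]
eef_rot: [180.0, 0.0, -77.4]
contact_force: [0.4, -0.3, -1.7]
gripper_width: 0.0489
gripper_force: 40.0
```

Call:
{"op": "jog_arm", "data": {
  "deltas": [
    [[-1, 0, 0, -0.2, 0], [-1, 0, 0, -0.2, 0], [-1, 0, 0, 0, 0]]
  ]
}}

```text
time_s: 22.22
tcp_pos: [0.5285, -0.0467, 0.0824]
eef_rot: [180.0, 0.0, -77.4]
contact_force: [0.6, 0.1, -1.3]
gripper_width: 0.0489
gripper_force: 40.0
```

The cap is past the 64 mm level with no load, so the pin is in the slot.

Call:
{"op": "jog_arm", "data": {
  "deltas": [
    [[-1, 0, 0, -0.25, 0], [-1, 0, 0, -0.25, 0], [-1, 0, 0, -0.25, 0], [-1, 0, 0, -0.15, 0], [-1, 0, 0, 0, 0]]
  ]
}}

```text
time_s: 22.85
tcp_pos: [0.5286, -0.0467, 0.0734]
eef_rot: [180.0, -0.0, -77.4]
contact_force: [-0.6, 1.0, -0.9]
gripper_width: 0.0492
gripper_force: 40.0
```

Call:
{"op": "jog_arm", "data": {
  "deltas": [
    [[-1, 0, 0, -0.1, 0], [-1, 0, 0, -0.1, 0], [-1, 0, 0, 0, 0]]
  ]
}}

```text
time_s: 23.22
tcp_pos: [0.5288, -0.0467, 0.0719]
eef_rot: [-180.0, -0.0, -77.4]
contact_force: [-1.4, 0.6, 4.6]
gripper_width: 0.0488
gripper_force: 40.0
```

Call:
{"op": "jog_arm", "data": {
  "deltas": [
    [[-1, 0, 0, -0.15, 0], [-1, 0, 0, -0.15, 0], [-1, 0, 0, -0.1, 0], [-1, 0, 0, 0, 0]]
  ]
}}

```text
time_s: 23.72
tcp_pos: [0.5288, -0.0467, 0.0679]
eef_rot: [-180.0, -0.0, -77.4]
contact_force: [-2.8, -0.1, 8.0]
gripper_width: 0.0495
gripper_force: 40.0
```

Call:
{"op": "jog_arm", "data": {
  "deltas": [
    [[-1, 0, 0, -0.1, 0], [-1, 0, 0, -0.1, 0], [-1, 0, 0, 0, 0]]
  ]
}}

```text
time_s: 24.1
tcp_pos: [0.5289, -0.0467, 0.0661]
eef_rot: [-180.0, -0.0, -77.4]
contact_force: [-1.7, 0.6, 9.7]
gripper_width: 0.0494
gripper_force: 40.0
```

Call:
{"op": "jog_arm", "data": {
  "deltas": [
    [[-1, -0.03, 0, -0.04, 0], [-1, 0, 0, 0, -0.1], [-1, 0, 0, 0, -0.1], [-1, 0, 0, 0, -0.1], [-1, 0, 0, 0, 0]]
  ]
}}

```text
time_s: 24.72
tcp_pos: [0.5292, -0.0467, 0.066]
eef_rot: [-179.9, 0.0, -94.6]
contact_force: [-1.8, -0.5, 9.8]
gripper_width: 0.049
gripper_force: 40.0
```

```bash
python3 -c "
from h import *
s=r.get_state();print(s['tcp_pos'],s['eef_rot'],s['contact_force'],s['moment'])"
```

```text
[ 0.5292019  -0.04669416  0.06599475] [-1.79901721e+02  3.56226215e-03 -9.46346889e+01] [-1.78422317 -0.50679141  9.81280358] [-0.08049955  0.61659604 -0.09570267]
```

Call:
{"op": "jog_arm", "data": {
  "deltas": [
    [[-1, -0.05, 0, 0, -0.12], [-1, 0, 0, 0, -0.12], [-1, 0, 0, 0, -0.12], [-1, 0, 0, 0, -0.12], [-1, 0, 0, 0, -0.12], [-1, 0, 0, 0, -0.1], [-1, 0, 0, 0, 0]]
  ]
}}

```text
time_s: 25.6
tcp_pos: [0.5294, -0.0466, 0.0662]
eef_rot: [-179.9, 0.1, -134.7]
contact_force: [-0.1, -1.3, 9.7]
gripper_width: 0.049
gripper_force: 40.0
```

```bash
python3 -c "
from h import *
s=r.get_state();print(s['tcp_pos'],s['eef_rot'],s['contact_force'],s['moment'])"
```

```text
[ 0.52936524 -0.04658411  0.06623324] [-1.79882972e+02  1.19993667e-01 -1.34731933e+02] [-0.08403962 -1.30718955  9.68501664] [-0.1952714   0.03623068 -0.14005341]
```

Call:
{"op": "jog_arm", "data": {
  "deltas": [
    [[-1, 0, 0, 0, -0.06], [-1, 0, 0, 0, -0.06], [-1, 0, 0, 0, 0]]
  ]
}}

```text
time_s: 25.98
tcp_pos: [0.5292, -0.0467, 0.0662]
eef_rot: [-179.9, 0.1, -141.6]
contact_force: [-0.2, -1.7, 9.5]
gripper_width: 0.0492
gripper_force: 40.0
```

```bash
python3 -c "
from h import *
s=r.get_state();print(s['tcp_pos'],s['eef_rot'],s['contact_force'],s['moment'])"
```

```text
[ 0.52924807 -0.04667304  0.06620119] [-1.79900954e+02  1.19136144e-01 -1.41571290e+02] [-0.16291791 -1.6554654   9.47537863] [-0.25190549  0.1028627   0.00099625]
```

Call:
{"op": "jog_arm", "data": {
  "deltas": [
    [[-1, 0, 0, 0, -0.05], [-1, 0, 0, 0, 0]]
  ]
}}

```text
time_s: 26.22
tcp_pos: [0.5292, -0.0467, 0.0662]
eef_rot: [-179.9, 0.1, -144.4]
contact_force: [0.8, -1.0, 9.7]
gripper_width: 0.0491
gripper_force: 40.0
```

```bash
python3 -c "
from h import *
s=r.get_state();print(s['tcp_pos'],s['eef_rot'],s['contact_force'],s['moment'])"
```

```text
[ 0.52919719 -0.04667744  0.0661832 ] [-1.79909252e+02  1.19765666e-01 -1.44424900e+02] [ 0.75090432 -0.98205741  9.71795766] [-0.25091078  0.14001566  0.00081415]
```

Call:
{"op": "jog_arm", "data": {
  "deltas": [
    [[-1, 0, 0, 0, -0.04], [-1, 0, 0, 0, 0]]
  ]
}}

```text
time_s: 26.48
tcp_pos: [0.529, -0.0466, 0.0661]
eef_rot: [-179.9, 0.1, -146.7]
contact_force: [-0.7, -0.9, 9.4]
gripper_width: 0.0494
gripper_force: 40.0
```

```bash
python3 -c "
from h import *
s=r.get_state();print(s['tcp_pos'],s['eef_rot'],s['contact_force'],s['moment'])
ci=r.camera_info('wrist');im=r.capture('wrist');cv2.imwrite('pics/w9.png',im);cv2.imwrite('pics/crop4.png',cv2.resize(im[200:400,180:440],None,fx=3,fy=3,interpolation=2))"
```

```text
[ 0.52902248 -0.04662282  0.06614615] [-1.79925805e+02  1.10793690e-01 -1.46707703e+02] [-0.68361608 -0.92686827  9.38489618] [-0.10962266  0.25393002  0.05497918]
```

View pics/crop4.png

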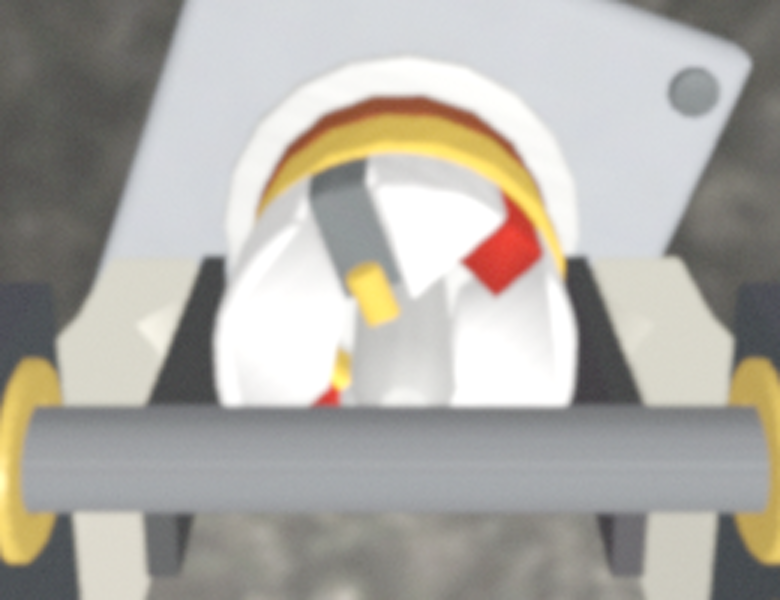

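The crop shows the gold pin end at (372,295) lying over the grey groove, which runs from (340,180) to (375,285), so the pin is in line with it. I'm letting the cap rise.

Call:
{"op": "jog_arm", "data": {
  "deltas": [
    [[-1, 0, 0, 0.1, 0], [-1, 0, 0, 0.1, 0], [-1, 0, 0, 0.1, 0], [-1, 0, 0, 0, 0]]
  ]
}}

```text
time_s: 27.02
tcp_pos: [0.529, -0.0466, 0.0688]
eef_rot: [-179.9, 0.1, -146.7]
contact_force: [0.7, -0.3, 7.1]
gripper_width: 0.0493
gripper_force: 40.0
```

Call:
{"op": "jog_arm", "data": {
  "deltas": [
    [[-1, 0, 0, 0.05, 0], [-1, 0, 0, 0.05, 0], [-1, 0, 0, 0, 0]]
  ]
}}

```text
time_s: 27.4
tcp_pos: [0.5288, -0.0466, 0.0696]
eef_rot: [-180.0, 0.1, -146.7]
contact_force: [3.7, -1.3, 6.1]
gripper_width: 0.0488
gripper_force: 40.0
```

The cap rose past the 45 mm plain-top level, so the groove is on the pin. Releasing it.

Call:
{"op": "jog_arm", "data": {
  "deltas": [
    [[-0.0, 0, 0, 0, 0], [0.2, 0, 0, 0, 0], [0.5, 0, 0, 0, 0], [1, 0, 0, 0, 0], [1, 0, 0, 0, 0], [1, 0, 0, 2, 0], [1, 0, 0, 4, 0], [1, 0, 0, 3, 0]]
  ]
}}

```text
time_s: 28.4
tcp_pos: [0.528, -0.0467, 0.1605]
eef_rot: [-180.0, 0.0, -146.7]
contact_force: [0.6, -0.0, -0.7]
gripper_width: 0.0878
gripper_force: 0.0
```

```bash
python3 - <<'E'
from h import *
s=r.get_state();ci=r.camera_info("wrist");im=r.capture("wrist");print(s["tcp_pos"],s["contact_force"])
u,v=proj(ci,(.528,-.047,.06));u,v=int(u),int(v);a=im[v-65:v+65,u-80:u+80]
b=r.capture("scene");u,v=map(int,proj(r.camera_info("scene"),(.528,-.047,.05)));b=cv2.resize(b[v-32:v+33,u-40:u+40],None,fx=2,fy=2,interpolation=2)
cv2.imwrite("pics/fin.png",cv2.resize(np.hstack([a,b]),None,fx=2.4,fy=2.4,interpolation=2))
E
```

```text
[ 0.52796309 -0.04666867  0.16051558] [ 0.60389532 -0.01270097 -0.7354716 ]
```

View pics/fin.png

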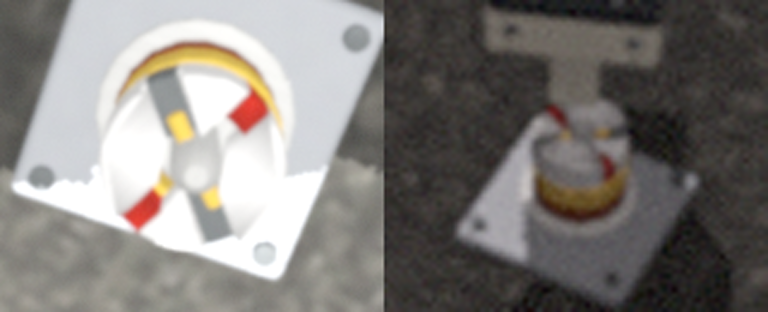

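The final view shows both pin ends, at (179,125) and (212,197), lying in the grey groove. The cap is level on the stack. Handing in.

```bash
python3 -c "
from plant import r
print(r.close_job())"
```

```text
the job is handed in; nothing more can be done
None
```

I built the stack (abrasive ring, clamp ring, cap), locked the cap with the pin in its groove, and handed the job in at about 28 s; the hand-in returned no verdict, but the last images show the cap level and let go.

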